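Press a label holder home behind the shelf lip

ROBOT

A 6-joint arm with a two-finger parallel gripper is mounted at the origin on the work surface. World frame = base frame: x ahead of the robot, y to its left, z up, the work surface at z = 0. Lengths are in m, angles in degrees, forces in N, time in s.
With the tool pointing down it reaches from about 0.4 to 0.825 m from the base axis. Payload 7 kg.
Tool frame: the origin (TCP) lies on the centre line of the jaws, within the pads' length; the fingertips stand 22 mm ahead of it and the grasp point (between the pads) lies 3 mm ahead of it; z points along the fingers, y is the line along which they close (so a half turn about z gives the same grasp; the last joint's range is limited). The gripper opens to 88 mm and grips with 3 to 60 N. Pads are 19 mm wide; open, the fingers measure 130 mm over their backs; the gripper's body (78 mm by 193 mm) begins 47 mm behind the grasp point.
Start: joints at [-53.509, 20.546, 0.682, 0, -70.136, -16.507], TCP at [0.231, -0.634, 0.216] pointing down, gripper open.
Joint ranges: [-176.03, 176.03], [-82.01, 121.73], [-58.28, 71.71], [-173.87, 95.51], [-174.79, -0.11], [-173.66, 173.66]. Speed limits (degrees/s): [136.94, 136.94, 172.46, 180, 180, 180].

INTERFACE

Orientations are given as [roll, pitch, yaw] about the fixed x, y, z axes, in that order (R = Rz(yaw) Ry(pitch) Rx(roll)).
In Python, from plant import get_state, cams, r gives the robot as it stands.
- The arm moves only by the tool apply_moves, never from a script. Its argument "targets" is a list of rows, each an object with "dp": the shift along the world's x, y, z in m, a list of three; "yaw": the turn about the world's z in degrees. In form: [{"dp": [x, y, z], "yaw": yaw}, ...]. A call has 1 to 20 rows; each row is the pose to reach, as a shift and turn from the pose commanded when the call began; what a row does not reach only later rows make up. A row lasts 1/12 s, in which the tool goes at most 41.7 mm and 7.16 degrees, less where a joint would pass 70% of its speed; a pose out of reach is approached as far as the arm can. A call with a gripper value outside its range is refused whole. "grip" is the gripper command: -1 is fully open, 1 is shut, values between are in proportion, set as the call begins (left out, the last holds). The fingers move at their own pace and stop on an object; "squeeze" is the grip in N (left out, the last holds). Time passes only in rows, so rows that repeat a pose let the fingers close. It gives the time, the measured TCP pose, the force, the opening and the grip force at its end, in the units of the state.
- get_state(): the state, without advancing time (a new reading comes with each control period).
- cams.capture(name): name is "scene" or "top" or "wrist"; returns a dict with "image" (384x512x3 uint8, red, green, blue), "range_z" (384x512 float32, m along the optical axis (not along the pixel's ray), 0 where there is no reading), "fx", "fy", "cx", "cy" (pixels), "R" (3x3) and "t" (3): a world point X has camera coordinates R X + t; the wrist camera has in their place "T_tool_cam" (4x4, takes a point from camera to tool coordinates, whose origin is the TCP and whose axes are the flange's). Camera axes: x right, y down, z forward; pixel columns grow to the right and rows downward; lengths in m; the calibration is good to about 2 mm. The wrist camera is an equidistant fisheye: a pixel r from the principal point sees the ray r / f radians off the axis. A picture is of the moment at which its call begins: read the wrist's pose just before it.
- r.close_job(): hands the job in; it is judged then, once.
The state is a dict: "time_s": time; "joints": joint angles; "qd": joint speeds; "joint_torque": joint torques, N m; "tcp_pos": TCP position; "eef_rot": TCP orientation; "contact_force": force on the tool from outside, world axes, zero at the start; "moment": the same for the moment, N m; "gripper_width": finger opening in m; "gripper_force": force on a finger pad.
Only numpy, scipy, OpenCV 4.12 (cv2) and the standard library are available. Lean on these libraries where they do the work, as an engineer would, in place of code of your own. Each camera call takes 0.05 s, during which the arm holds its last target. There are 200 camera calls.

TASK

First turn the black clamp knob on top of the low grey shelf clockwise until it clicks over its detent, which opens the metal lip on the shelf front, and leave it there. Then take the rectangular label holder (not the round one) out of the stand, slide its tongue upright down behind the lip and push it fully home against the spring seat; finish while still gripping it and keeping it pressed home, so that the lip can be clamped shut on it. Leave the round holder, the jar and the other loose things where they are.

Things in the scene. Friction and masses are not known exactly. Their poses are not given: they have to be found in the camera images.
- shelf: fixed grey shelf, 180 deep (x) x 300 long (y) x 85 high, origin under its centre, flat top; x points from its front into the shelf, y along the front. The front face (fascia) is x = -90 and carries the label bay, middle at y = -60. The clamp knob's axis is at x = -45, y = +90. On the top a tube rack, 36 high, fills x from 35 and y from -15 back to the left rear
- knob_grip (a point): middle of the clamp knob's grip bar, on its vertical axis: black bar 48 long, 14 wide, 26 high on a thin neck, its underside 14 and its top 40 above the shelf top (this point 27 above). The point's y axis runs along the bar and turns with it; at joint value 0 the bar lies along the shelf front
- clamp_knob (a joint): angle of the clamp knob (rad), grows clockwise seen from above: 0 = clamped, 1.2 = open; both are stops. A spring detent (about 0.2 Nm at most) pulls it back to 0 below 0.6 and over to 1.2 beyond. It drives the lip outward: 5 mm per rad
- slot (a point): on the fascia, mid-length of the label bay, level with the lip's straight top edge, 56 above the bench; axes as the shelf's. The fascia is x = 0 and rises 29 above here. Before it stands an aluminium lip, 114 long, 18 high, plus a lead-in 8 higher flaring outward; gap fascia to lip 4 with knob at 0, 10 at 1.2. Cheeks end the bay at y = -58, +58. The spring seat's top lies in the gap, 20 below here
- seat (a joint): how far the spring seat bar under the slot is pushed down (m): 0 = up, 0.008 = its hard stop, fully home. Takes about 4 N to start and 10 N at the stop; it pushes the holder up again if let go
- holder_frame (a point): centre of the rectangular label holder's frame: white upright frame 10 thick (its x), 66 wide (y), 55 high, paper card on both sides, faces alike; this point is 92.5 above its foot. Below it a tongue 6 thick, 56 wide, 65 high. About 50 g. It starts upright, tongue 27 deep in a stand slot, loose by 1 each way, the frame's underside 38 above the stand
- holder_foot (a point): middle of the lower edge of the rectangular holder's tongue, 92.5 below the frame's centre
- stand: fixed black stand 60 x 220 x 35 high, origin under its centre, its long side along its y axis, with two slots in line at y = +50 and -50; its inner floor is 8 above the bench. The slots' faces look along x. Holders may be in either slot
- round_center (a point): centre of the disc of the other label holder in the stand: same tongue, but a round disc head of 60 diameter, 10 thick; its point is 92 above its foot. Bystander
- jar: bystander: jar 44 diameter, 55 high, on the shelf top behind the label bay, about 135 behind the fascia; origin under its centre
- bottle: bystander: brown bottle 60 diameter, 130 high; origin under its centre
- tip_box: bystander: blue tip box with clear lid 85 x 120 x 67 high; origin under its centre
- marker: bystander: marker pen 120 long, 16 thick, lying on the bench near the robot; origin under its middle
- cryo_box: bystander: cardboard box 78 x 78 x 53 high; origin under its centre
- beaker: bystander: white beaker 60 diameter, 75 high; origin under its centre

How it is judged (in metres and radians):
On the way, in this order (a step that is already met when the one before it is completed fails the run):
1. the clamp knob is turned past its detent (value of joint clamp_knob above 1 rad), for 0.2 s.
2. the foot of the rectangular holder is behind the lip (z of holder_foot in the frame of slot below -0.004 m and x of holder_foot in the frame of slot between -0.012 and 0 m and y of holder_foot in the frame of slot between -0.035 and 0.035 m).
At the end, for the whole second after the job is handed in: Knob past its detent (over 1.0 rad); rectangular holder upright (0.15 rad) behind the lip within 35 mm of the bay middle, its foot 24.5 mm or more below the lip top, the seat pushed down over 6 of its 8 mm, and the fingers still on the holder (over 2 N) through the last second (value of joint clamp_knob above 1 rad and value of joint seat above 0.006 m and z of holder_foot in the frame of slot below -0.0245 m and x of holder_foot in the frame of slot between -0.012 and 0 m and y of holder_foot in the frame of slot between -0.035 and 0.035 m and angle between holder_frame's own z axis and vertical below 0.15 rad and contact force between holder and the fingers above 2 N); the arm keeps its last pose, push and grip.
It fails at once if the round holder is disturbed (distance of round_center from where it was at the start of the episode above 0.03 m).
It fails at once if a bystander is pushed away (distance of any of jar, bottle, tip_box, marker, cryo_box, beaker from where it was at the start of the episode above 0.03 m).
It also fails if it takes over 54 s, if anything falls off the work surface, if the arm or the gripper's body presses on something with over 40 N, if the wrist force passes 120 N, or if a joint passes its speed limit or range.

## Working session

There is one attempt and no reset: what is moved stays moved. The work goes in short steps, Python scripts to look and compute and a tool call to move; the robot and the scene stay as the last step left them, time stands still between calls to the robot, and variables do not carry over. Pictures are saved under pics/ and viewed, at most 10 in all, crops included, and the job is handed in when it is done.

Besides the shell and the picture viewer there is one more tool, called as name([rows], argument=value, ...), one row to a line, values as JSON. apply_moves: Moves the arm, as the interface text tells. Its arguments: {"type":"object","properties":{"targets":{"type":"array","items":{"type":"object","properties":{"dp":{"type":"array","items":{"type":"number"}},"yaw":{"type":"number"}}}},"grip":{"type":"number"},"squeeze":{"type":"number"}},"required":["targets"]}

```bash
ls; mkdir -p pics; python3 - <<'E'
from plant import get_state, cams, r
import cv2,numpy as np
print(get_state())
ims=[]
for n in ["scene","top"]:
    c=cams.capture(n); np.savez(f"{n}.npz",**c); ims.append(c["image"])
    cv2.imwrite(f"pics/{n}1.png",cv2.resize(c["image"][:,:,::-1],(800,600),interpolation=cv2.INTER_CUBIC)); print({k:c[k] for k in c if k not in("image","range_z")})
E
```

```text
pics
{'time_s': 0.0, 'joints': array([-5.35093150e+01,  2.05907796e+01,  6.34991975e-01, -1.86045271e-02,
       -7.01368020e+01, -1.65079169e+01]), 'qd': array([-0.02767808, -0.06828514,  0.02019161, -0.04672414, -0.00559754,
        0.03622258]), 'joint_torque': array([ 1.42976420e-03, -5.82725823e+01,  2.93052900e+01,  6.99705496e+00,
        6.90956818e-03, -1.80312009e-04]), 'tcp_pos': array([ 0.23047974, -0.63390178,  0.21524413]), 'eef_rot': array([ 1.79906257e+02, -9.54278350e-03, -1.60023560e+02]), 'contact_force': array([-0.06955109, -0.56195402,  0.1404933 ]), 'moment': array([0.10516316, 0.00180083, 0.01323704]), 'gripper_force': 0.0, 'gripper_width': 0.08767889928640701}
{'fx': 439.82218075601304, 'fy': 439.82218075601304, 'cx': 256.06608407357066, 'cy': 190.3150966048469, 'R': array([[ 0.21220175,  0.97710714,  0.0152334 ],
       [ 0.80027588, -0.16481029, -0.57653802],
       [-0.56082879,  0.1345333 , -0.8169283 ]]), 't': array([-0.10845741, -0.41793241,  1.64713201])}
{'fx': 350.7838096681597, 'fy': 350.7838096681597, 'cx': 253.47221099562424, 'cy': 191.4935455952061, 'R': array([[-7.67610724e-03, -9.99970512e-01, -2.29288839e-04],
       [-9.94072755e-01,  7.65570050e-03, -1.08446978e-01],
       [ 1.08445536e-01, -6.04520847e-04, -9.94102208e-01]]), 't': array([-0.00680042,  0.55740614,  0.98965572])}
```

View pics/top1.png

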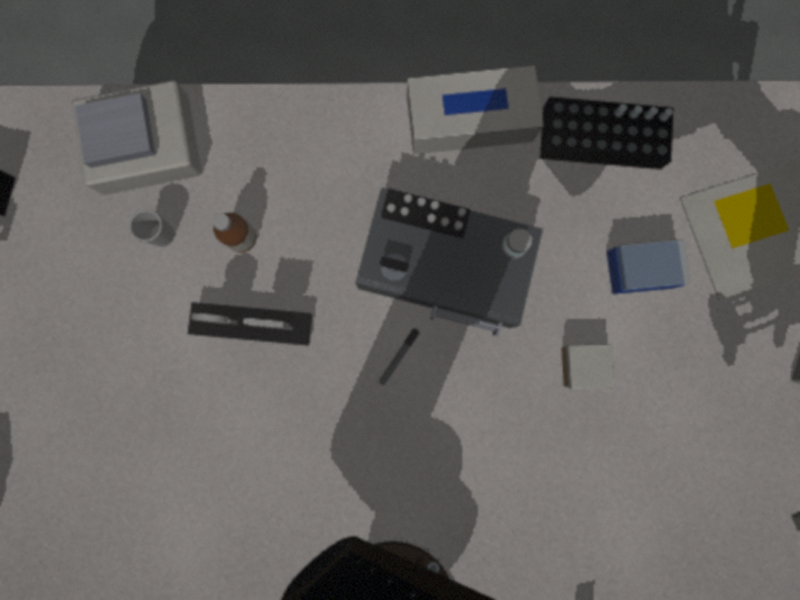

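View pics/scene1.png

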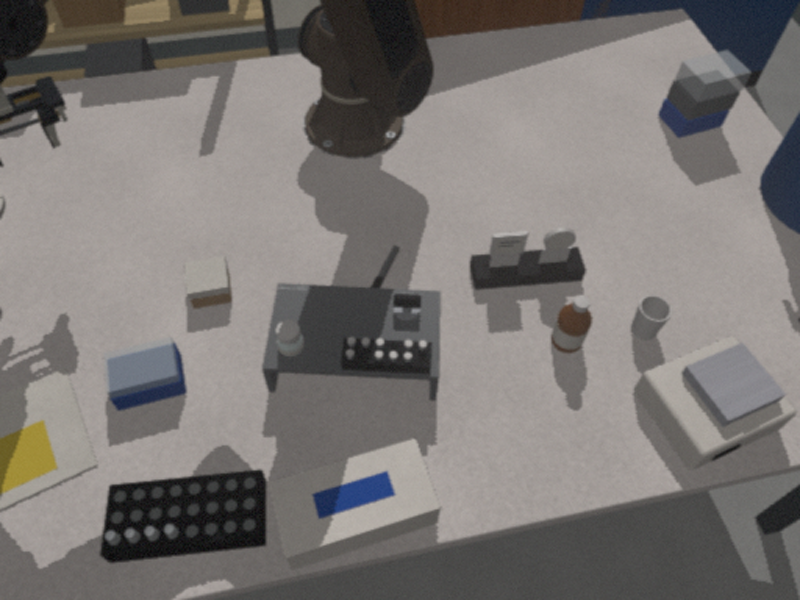

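The top view shows the shelf (corners about (385,190), (540,225), (520,325), (357,287)), the knob at (395,262), the stand at (250,323) with the rectangular holder at its right (268,322) and the round one left (213,318). The scene view agrees: the rectangular holder is at (508,248) and the round one at (560,245).

```bash
cat > h.py <<'E'
import numpy as np,cv2
def cloud(n):
    c=np.load(n+".npz"); z=c["range_z"]; v,u=np.mgrid[:384,:512]
    P=np.stack([(u-c["cx"])/c["fx"]*z,(v-c["cy"])/c["fy"]*z,z],-1)
    return (P-c["t"])@c["R"], z>0, c["image"]
def rect(p):
    (a,b),s,ang=cv2.minAreaRect((p[:,:2]*1000).astype(np.float32)); return np.round([a,b,*s,ang],1)
E
python3 - <<'E'
from h import *
for n in ["top","scene"]:
    X,ok,im=cloud(n); print(n)
    def sel(x0,x1,y0,y1,z0,z1):
        m=ok&(X[...,0]>x0)&(X[...,0]<x1)&(X[...,1]>y0)&(X[...,1]<y1)&(X[...,2]>z0)&(X[...,2]<z1)
        k=cv2.connectedComponentsWithStats(m.astype(np.uint8),connectivity=8)
        i=1+np.argmax(k[2][1:,4]); p=X[k[1]==i]; return p
    for nm,b in dict(shelf=(.3,.75,-.25,.15,.078,.094),knob=(.45,.62,-.06,.08,.115,.135),stand=(.3,.6,.1,.4,.025,.045),hold=(.3,.6,.1,.4,.09,.2),rect=(.3,.6,.1,.212,.09,.2),jar=(.4,.75,-.25,-.1,.13,.15)).items():
        try: p=sel(*b); print(nm,len(p),rect(p),np.round(np.median(p,0),4),np.round(p.min(0),3),np.round(p.max(0),3))
        except Exception as e: print(nm,e)
    # per-pixel top camera samples
E
```

```text
top
shelf 5353 [ 629.8 -105.8  300.3  180.8   75.1] [ 0.61   -0.1146  0.0847] [ 0.505 -0.25   0.078] [0.749 0.062 0.094]
knob 96 [609.6  -7.1  47.2  14.3  74.5] [ 0.6093 -0.0076  0.1243] [ 0.598 -0.029  0.115] [0.618 0.016 0.128]
stand 1340 [515.2 262.7 222.1  60.1  84.2] [0.5116 0.2612 0.0352] [0.476 0.15  0.026] [0.555 0.375 0.045]
hold 120 [509.7 212.   65.   10.4  84.1] [0.5095 0.2091 0.1278] [0.502 0.179 0.094] [0.516 0.244 0.133]
rect 64 [507.9 195.   31.   10.1  86.8] [0.5074 0.1931 0.1273] [0.502 0.179 0.094] [0.513 0.211 0.131]
jar 188 [ 644.9 -218.4   36.6   39.7   86.5] [ 0.6431 -0.218   0.1395] [ 0.625 -0.237  0.13 ] [ 0.665 -0.2    0.144]
scene
shelf 4381 [ 628.7 -108.8  300.7  185.    74.8] [ 0.6194 -0.122   0.0851] [ 0.502 -0.25   0.078] [0.749 0.056 0.094]
knob 97 [609.1 -10.7  46.7  17.2  77.9] [ 0.6099 -0.0128  0.1234] [ 0.596 -0.034  0.116] [0.62  0.013 0.129]
stand 973 [513.8 259.3 222.1  66.5  84.5] [0.524  0.2578 0.034 ] [0.471 0.148 0.025] [0.556 0.372 0.045]
hold 240 [510.4 208.6  66.7  16.   80.3] [0.5126 0.2071 0.1142] [0.499 0.175 0.09 ] [0.519 0.242 0.132]
rect 136 [507.8 194.   36.9  15.6  79.3] [0.5114 0.193  0.1137] [0.499 0.175 0.09 ] [0.518 0.212 0.13 ]
jar 185 [ 644.9 -221.9   38.3   38.3   69.6] [ 0.6471 -0.2221  0.1397] [ 0.624 -0.242  0.13 ] [ 0.664 -0.202  0.145]
```

apply_moves([
  {"dp": [0.378,0.624,0],"yaw": 55},
  {"dp": [0.378,0.624,0],"yaw": 55},
  {"dp": [0.378,0.624,0],"yaw": 55},
  {"dp": [0.378,0.624,0],"yaw": 55},
  {"dp": [0.378,0.624,0],"yaw": 55},
  {"dp": [0.378,0.624,0],"yaw": 55},
  {"dp": [0.378,0.624,0],"yaw": 55},
  {"dp": [0.378,0.624,0],"yaw": 55},
  {"dp": [0.378,0.624,0],"yaw": 55},
  {"dp": [0.378,0.624,0],"yaw": 55},
  {"dp": [0.378,0.624,0],"yaw": 55},
  {"dp": [0.378,0.624,0],"yaw": 55},
  {"dp": [0.378,0.624,0],"yaw": 55},
  {"dp": [0.378,0.624,0],"yaw": 55},
  {"dp": [0.378,0.624,0],"yaw": 55},
  {"dp": [0.378,0.624,0],"yaw": 55},
  {"dp": [0.378,0.624,0],"yaw": 55},
  {"dp": [0.378,0.624,0],"yaw": 55},
  {"dp": [0.378,0.624,0],"yaw": 55},
  {"dp": [0.378,0.624,0],"yaw": 55},
], grip=-0.1, squeeze=40)

```text
time_s: 1.77
tcp_pos: [0.6087, -0.0092, 0.2152]
eef_rot: [179.9, -0.0, -104.9]
contact_force: [-0.6, -0.3, -0.5]
gripper_width: 0.0484
gripper_force: 0.0
```

```bash
cat >> h.py <<'E'
from scipy.spatial.transform import Rotation as Rt
def wcloud(s,c):
    z=c["range_z"]; v,u=np.mgrid[:384,:512]
    a=(u-c["cx"]); b=(v-c["cy"]); rr=np.hypot(a,b)+1e-9; th=rr/c["fx"]
    t=np.tan(np.minimum(th,1.5)); P=np.stack([a/rr*t*z,b/rr*t*z,z],-1)
    T=np.asarray(c["T_tool_cam"]); P=P@T[:3,:3].T+T[:3,3]
    return P@Rt.from_euler("xyz",s["eef_rot"],degrees=True).as_matrix().T+s["tcp_pos"],(z>0)&(th<1.3),c["image"]
E
python3 - <<'E'
from h import *
from plant import get_state,cams
s=get_state(); c=cams.capture("wrist"); X,ok,im=wcloud(s,c); np.savez("w1.npz",X=X,ok=ok,im=im)
print(s["time_s"],s["tcp_pos"],s["eef_rot"],s["joints"],s["gripper_width"],c["T_tool_cam"],c["fx"])
cv2.imwrite("pics/w1.png",cv2.resize(im[:,:,::-1],(800,600)))
def st(nm,x0,x1,y0,y1,z0,z1):
    m=ok&(X[...,0]>x0)&(X[...,0]<x1)&(X[...,1]>y0)&(X[...,1]<y1)&(X[...,2]>z0)&(X[...,2]<z1)
    k=cv2.connectedComponentsWithStats(m.astype(np.uint8),connectivity=8); i=1+np.argmax(k[2][1:,4]); p=X[k[1]==i]
    print(nm,len(p),rect(p),np.median(p,0))
st("knob",.55,.66,-.06,.05,.115,.135); st("shelf",.3,.8,-.3,.1,.078,.092)
E
```

```text
1.7667 [ 0.60868306 -0.00920797  0.21516333] [ 1.79908856e+02 -4.40577488e-02 -1.04904247e+02] [ 1.74905627e+01  1.44652298e+01 -8.07146363e+00 -1.25812216e-02
 -6.75638704e+01 -3.23900332e+01] 0.04836196768478132 [[-5.48001893e-04 -9.59840206e-01 -2.80546751e-01  7.48867656e-02]
 [ 9.99999847e-01 -5.45580952e-04 -8.67280639e-05  2.51367906e-04]
 [-6.98158807e-05 -2.80546756e-01  9.59840358e-01 -1.69068966e-01]
 [ 0.00000000e+00  0.00000000e+00  0.00000000e+00  1.00000000e+00]] 297.3186396354542
knob 773 [609.5  -8.3  47.4  13.6  75.3] [ 0.6088916  -0.00984038  0.12509519]
shelf 30866 [634.7 -87.3 262.5 180.9  75. ] [ 0.61587885 -0.0959729   0.08553918]
```

View pics/w1.png

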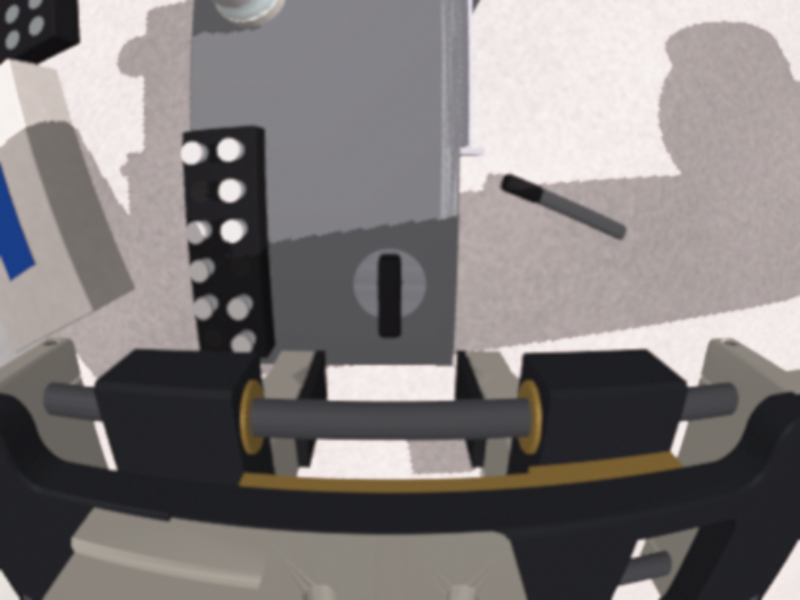

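The wrist view shows the knob bar at about (389,295), lined up with the jaws. The lip is at (465,150).

apply_moves([
  {"dp": [0,0.0005,-0.04],"yaw": 0},
  {"dp": [0,0.0005,-0.07],"yaw": 0},
  {"dp": [0,0.0005,-0.093],"yaw": 0},
  {"dp": [0,0.0005,-0.093],"yaw": 0},
  {"dp": [0,0.0005,-0.093],"yaw": 0},
])

```text
time_s: 2.23
tcp_pos: [0.6077, -0.0113, 0.1229]
eef_rot: [179.9, -0.1, -105.1]
contact_force: [0.6, 0.5, 1.6]
gripper_width: 0.0483
gripper_force: 0.0
```

apply_moves([
  {"dp": [0,0,0],"yaw": 0},
  {"dp": [0,0,0],"yaw": 0},
  {"dp": [0,0,0],"yaw": 0},
  {"dp": [0,0,0],"yaw": 0},
  {"dp": [0,0,0],"yaw": 0},
  {"dp": [0,0,0],"yaw": 0},
], grip=1, squeeze=40)

```text
time_s: 2.73
tcp_pos: [0.6089, -0.0097, 0.1237]
eef_rot: [-180.0, 0.0, -105.0]
contact_force: [0.3, -1.1, -0.4]
gripper_width: 0.014
gripper_force: 0.0
```

apply_moves([
  {"dp": [0,0,0],"yaw": 0},
  {"dp": [0,0,0],"yaw": 0},
  {"dp": [0,0,0],"yaw": -6},
  {"dp": [0,0,0],"yaw": -12},
  {"dp": [0,0,0],"yaw": -18},
  {"dp": [0,0,0],"yaw": -24},
  {"dp": [0,0,0],"yaw": -30},
  {"dp": [0,0,0],"yaw": -36},
  {"dp": [0,0,0],"yaw": -42},
  {"dp": [0,0,0],"yaw": -48},
  {"dp": [0,0,0],"yaw": -54},
  {"dp": [0,0,0],"yaw": -60},
  {"dp": [0,0,0],"yaw": -64},
  {"dp": [0,0,0],"yaw": -67},
  {"dp": [0,0,0],"yaw": -67},
  {"dp": [0,0,0],"yaw": -67},
  {"dp": [0,0,0],"yaw": -67},
  {"dp": [0,0,0],"yaw": -67},
])

```text
time_s: 4.23
tcp_pos: [0.6087, -0.0098, 0.1231]
eef_rot: [-180.0, -0.0, -171.9]
contact_force: [0.7, 0.1, 0.4]
gripper_width: 0.0007
gripper_force: 0.0
```

apply_moves([
  {"dp": [0,0,0],"yaw": 0},
  {"dp": [0,0,0],"yaw": 0},
  {"dp": [0,0,0],"yaw": 0},
  {"dp": [0,0,0],"yaw": 0},
  {"dp": [0,0,0],"yaw": 0},
  {"dp": [0,0,0.03],"yaw": 0},
  {"dp": [0,0,0.06],"yaw": 0},
  {"dp": [0,0,0.09],"yaw": 0},
  {"dp": [0,0,0.093],"yaw": 0},
  {"dp": [0,0,0.093],"yaw": 0},
], grip=-0.2)

```text
time_s: 5.07
tcp_pos: [0.61, -0.0096, 0.2188]
eef_rot: [180.0, 0.3, -172.0]
contact_force: [-0.0, -0.1, -0.4]
gripper_width: 0.0516
gripper_force: 0.0
```

```bash
python3 - <<'E'
from h import *
from plant import get_state,cams
s=get_state(); c=cams.capture("wrist"); X,ok,im=wcloud(s,c)
print(s["time_s"],s["tcp_pos"],s["eef_rot"])
m=ok&(abs(X[...,0]-.609)<.06)&(abs(X[...,1]+.009)<.05)&(X[...,2]>.115)&(X[...,2]<.135)
k=cv2.connectedComponentsWithStats(m.astype(np.uint8)); i=1+np.argmax(k[2][1:,4]); print(rect(X[k[1]==i]))
E
```

```text
5.0667 [ 0.60996393 -0.00962238  0.21880313] [ 179.97767154    0.27621376 -172.00409748]
[609.1  -7.5  48.1  14.4  75.3]
```

The fingers shut to 0.7 mm and the bar still reads 75°, so the grip missed it. I'll go back down slowly and look.

apply_moves([
  {"dp": [0,0,0],"yaw": 7},
  {"dp": [0,0,0],"yaw": 14},
  {"dp": [0,0,0],"yaw": 21},
  {"dp": [0,0,0],"yaw": 28},
  {"dp": [0,0,0],"yaw": 35},
  {"dp": [0,0,0],"yaw": 42},
  {"dp": [0,0,0],"yaw": 49},
  {"dp": [0,0,0],"yaw": 56},
  {"dp": [0,0,0],"yaw": 63},
  {"dp": [0,0,-0.02],"yaw": 67},
  {"dp": [0,0,-0.05],"yaw": 67},
  {"dp": [0,0,-0.08],"yaw": 67},
  {"dp": [0,0,-0.093],"yaw": 67},
  {"dp": [0,0,-0.093],"yaw": 67},
  {"dp": [0,0,-0.093],"yaw": 67},
  {"dp": [0,0,-0.093],"yaw": 67},
])

```text
time_s: 6.45
tcp_pos: [0.6092, -0.0099, 0.1237]
eef_rot: [-180.0, -0.0, -105.0]
contact_force: [0.4, -0.6, 0.8]
gripper_width: 0.0528
gripper_force: 0.0
```

```bash
python3 - <<'E'
from h import *
from plant import get_state,cams
s=get_state(); c=cams.capture("wrist"); X,ok,im=wcloud(s,c)
a=c["image"][180:340,150:380,::-1]; b=cams.capture("scene")["image"][150:250,200:330,::-1]
a=cv2.resize(a,(460,320)); b=cv2.resize(b,(330,254))
o=np.zeros((320,800,3),np.uint8); o[:,:460]=a; o[:254,465:795]=b; cv2.imwrite("pics/g1.png",o)
E
```

```text
(no output)
```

View pics/g1.png

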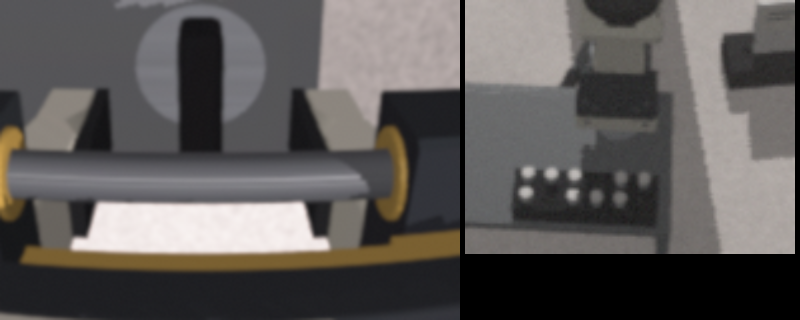

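```bash
python3 - <<'E'
from h import *
from plant import get_state,cams
s=get_state(); c=cams.capture("wrist"); T=np.linalg.inv(c["T_tool_cam"])
def pr(p):
    q=T[:3,:3]@np.array(p)+T[:3,3]; r=np.hypot(q[0],q[1]); k=c["fx"]*np.arctan2(r,q[2])/r
    u,v=c["cx"]+k*q[0],c["cy"]+k*q[1]; return np.round([(u-150)*2,(v-180)*2])
# expected in crop coords
for nm,p in dict(tipL=(9.5,-26,22),tipR=(9.5,26,22),tipLb=(-9.5,-26,22),tipLm=(9.5,-26,-10),bar_near=(24,0,-1.5),bar_far=(-24,0,-1.5),bar_nearR=(24,7,-1.5),foot=(24,0,24.5)).items(): print(nm,pr(np.array(p)/1000))
X,ok,im=wcloud(s,c)
R=Rt.from_euler("xyz",s["eef_rot"],degrees=True).as_matrix(); Y=(X-s["tcp_pos"])@R*1000
for u,v in [(100,92),(100,110),(95,130),(300,92),(340,95),(300,130),(105,215),(310,215),(200,22),(200,100),(200,140),(50,100),(340,215)]:
    print((u,v),np.round(Y[180+v//2,150+u//2],0))
E
```

```text
tipL [123.  49.]
tipR [275.  48.]
tipLb [125. 100.]
tipLm [109.  84.]
bar_near [199.  28.]
bar_far [199. 170.]
bar_nearR [222.  28.]
foot [199.   5.]
(100, 92) [  9. -28. -14.]
(100, 110) [  9. -26. -26.]
(95, 130) [  8. -26. -36.]
(300, 92) [  9.  29. -14.]
(340, 95) [ 10.  39. -20.]
(300, 130) [  5.  27. -31.]
(105, 215) [-130.  -57.  124.]
(310, 215) [ -6.  26. -53.]
(200, 22) [22.  0. 11.]
(200, 100) [ 1.  0. -2.]
(200, 140) [-13.   0.  -2.]
(50, 100) [ 10. -41. -23.]
(340, 215) [  2.  30. -66.]
```

```bash
python3 - <<'E'
from h import *
from plant import get_state,cams
s=get_state(); c=cams.capture("wrist"); X,ok,im=wcloud(s,c)
R=Rt.from_euler("xyz",s["eef_rot"],degrees=True).as_matrix(); Y=(X-s["tcp_pos"])@R*1000
for sg in (-1,1):
    m=ok&(abs(Y[...,0])<13)&(sg*Y[...,1]>22)&(sg*Y[...,1]<45)&(Y[...,2]<20)
    z=Y[m][:,2]; print(sg,len(z),np.percentile(z,[50,80,90,95,99,100]).round(1), Y[m][z>np.percentile(z,93)].round(0)[::6].tolist())
E
```

```text
-1 1842 [-43.7 -26.5 -19.9 -16.6 -12.6 -10.3] [[11.0, -41.0, -17.0], [9.0, -26.0, -11.0], [9.0, -40.0, -15.0], [10.0, -36.0, -16.0], [10.0, -32.0, -16.0], [9.0, -29.0, -13.0], [10.0, -40.0, -18.0], [10.0, -33.0, -18.0], [9.0, -29.0, -14.0], [8.0, -26.0, -12.0], [8.0, -28.0, -15.0], [9.0, -29.0, -17.0], [8.0, -26.0, -16.0], [7.0, -26.0, -16.0], [6.0, -26.0, -17.0], [4.0, -26.0, -18.0], [2.0, -26.0, -17.0], [-2.0, -26.0, -11.0], [-2.0, -26.0, -16.0], [-4.0, -26.0, -16.0], [-7.0, -26.0, -16.0], [-8.0, -26.0, -17.0]]
1 2326 [-50.9 -29.8 -22.2 -17.9 -13.1 -10.8] [[9.0, 27.0, -11.0], [8.0, 28.0, -12.0], [10.0, 31.0, -17.0], [10.0, 34.0, -16.0], [10.0, 38.0, -17.0], [11.0, 41.0, -18.0], [9.0, 28.0, -14.0], [10.0, 32.0, -18.0], [10.0, 35.0, -18.0], [10.0, 39.0, -18.0], [7.0, 27.0, -13.0], [9.0, 30.0, -16.0], [10.0, 33.0, -19.0], [10.0, 37.0, -19.0], [8.0, 27.0, -16.0], [10.0, 31.0, -19.0], [9.0, 28.0, -19.0], [8.0, 27.0, -19.0], [5.0, 26.0, -17.0], [2.0, 26.0, -15.0], [1.0, 26.0, -14.0], [-0.0, 26.0, -16.0], [-1.0, 26.0, -16.0], [-2.0, 26.0, -17.0], [-4.0, 26.0, -16.0], [-7.0, 26.0, -13.0], [-6.0, 26.0, -17.0], [-8.0, 27.0, -17.0]]
```

The depth data puts the real fingertips about 12 mm behind the reported TCP, not 22 mm ahead of it. That is a 34 mm offset, so the fingers closed above the bar. I'll go 33 mm lower.

apply_moves([
  {"dp": [0,0.001,-0.012],"yaw": 0},
  {"dp": [0,0.001,-0.024],"yaw": 0},
  {"dp": [0,0.001,-0.033],"yaw": 0},
  {"dp": [0,0.001,-0.033],"yaw": 0},
  {"dp": [0,0.001,-0.033],"yaw": 0},
])

```text
time_s: 7.07
tcp_pos: [0.6086, -0.0089, 0.0902]
eef_rot: [180.0, -0.0, -105.0]
contact_force: [-0.6, 0.8, 0.7]
gripper_width: 0.0524
gripper_force: 0.0
```

apply_moves([
  {"dp": [0,0,0],"yaw": 0},
  {"dp": [0,0,0],"yaw": 0},
  {"dp": [0,0,0],"yaw": 0},
  {"dp": [0,0,0],"yaw": 0},
  {"dp": [0,0,0],"yaw": 0},
  {"dp": [0,0,0],"yaw": 0},
  {"dp": [0,0,0],"yaw": 0},
  {"dp": [0,0,0],"yaw": 0},
  {"dp": [0,0,0],"yaw": 0},
], grip=1, squeeze=40)

```text
time_s: 7.82
tcp_pos: [0.6093, -0.0089, 0.0904]
eef_rot: [-179.9, 0.0, -105.0]
contact_force: [3.1, -2.6, -1.2]
gripper_width: 0.0138
gripper_force: 40.0
```

Now it's gripped at 13.8 mm and 40 N. Next, the turn.

apply_moves([
  {"dp": [0,0,0],"yaw": -6},
  {"dp": [0,0,0],"yaw": -12},
  {"dp": [0,0,0],"yaw": -18},
  {"dp": [0,0,0],"yaw": -24},
  {"dp": [0,0,0],"yaw": -30},
  {"dp": [0,0,0],"yaw": -36},
  {"dp": [0,0,0],"yaw": -42},
  {"dp": [0,0,0],"yaw": -48},
  {"dp": [0,0,0],"yaw": -54},
  {"dp": [0,0,0],"yaw": -60},
  {"dp": [0,0,0],"yaw": -64},
  {"dp": [0,0,0],"yaw": -67},
  {"dp": [0,0,0],"yaw": -67},
  {"dp": [0,0,0],"yaw": -67},
  {"dp": [0,0,0],"yaw": -67},
  {"dp": [0,0,0],"yaw": -67},
])

```text
time_s: 9.15
tcp_pos: [0.6088, -0.0084, 0.0904]
eef_rot: [180.0, 0.0, -171.9]
contact_force: [-0.6, 5.4, 2.8]
gripper_width: 0.014
gripper_force: 40.0
```

apply_moves([
  {"dp": [0,0,0],"yaw": 0},
  {"dp": [0,0,0],"yaw": 0},
  {"dp": [0,0,0],"yaw": 0},
  {"dp": [0,0,0],"yaw": 0},
  {"dp": [0,0,0.03],"yaw": 0},
  {"dp": [0,0,0.06],"yaw": 0},
  {"dp": [0,0,0.09],"yaw": 0},
  {"dp": [0,0,0.12],"yaw": 0},
  {"dp": [0,0,0.12],"yaw": 0},
], grip=-0.2)

```text
time_s: 9.9
tcp_pos: [0.6116, -0.0091, 0.2169]
eef_rot: [-179.9, 0.5, -172.0]
contact_force: [1.2, -0.1, 1.0]
gripper_width: 0.0524
gripper_force: 0.0
```

```bash
python3 - <<'E'
from h import *
from plant import get_state,cams
s=get_state(); c=cams.capture("wrist"); X,ok,im=wcloud(s,c)
print(s["time_s"],s["tcp_pos"],s["eef_rot"])
m=ok&(abs(X[...,0]-.609)<.06)&(abs(X[...,1]+.009)<.05)&(X[...,2]>.115)&(X[...,2]<.135)
k=cv2.connectedComponentsWithStats(m.astype(np.uint8)); i=1+np.argmax(k[2][1:,4]); print(rect(X[k[1]==i]))
E
```

```text
9.9 [ 0.61164468 -0.00912216  0.21693889] [-179.9462885     0.5300963  -171.96518797]
[608.4  -7.5  47.   14.    6.1]
```

The knob is open: it turned 69°, or 1.2 rad. Next is the holder.

apply_moves([
  {"dp": [-0.098,0.2185,0],"yaw": 76},
  {"dp": [-0.098,0.2185,0],"yaw": 76},
  {"dp": [-0.098,0.2185,0],"yaw": 76},
  {"dp": [-0.098,0.2185,0],"yaw": 76},
  {"dp": [-0.098,0.2185,0],"yaw": 76},
  {"dp": [-0.098,0.2185,0],"yaw": 76},
  {"dp": [-0.098,0.2185,0],"yaw": 76},
  {"dp": [-0.098,0.2185,0],"yaw": 76},
  {"dp": [-0.098,0.2185,0],"yaw": 76},
  {"dp": [-0.098,0.2185,0],"yaw": 76},
  {"dp": [-0.098,0.2185,0],"yaw": 76},
  {"dp": [-0.098,0.2185,0],"yaw": 76},
  {"dp": [-0.098,0.2185,0],"yaw": 76},
  {"dp": [-0.098,0.2185,0],"yaw": 76},
  {"dp": [-0.098,0.2185,0],"yaw": 76},
])

```text
time_s: 11.2
tcp_pos: [0.5106, 0.2094, 0.2099]
eef_rot: [180.0, -0.0, -96.1]
contact_force: [0.3, 0.3, -0.2]
gripper_width: 0.0524
gripper_force: 0.0
```

```bash
python3 - <<'E'
from h import *
from plant import get_state,cams
s=get_state(); c=cams.capture("wrist"); X,ok,im=wcloud(s,c)
print(s["time_s"],s["tcp_pos"],s["eef_rot"])
for n,z0,z1 in [("top",.118,.136),("stand",.028,.042)]:
    m=ok&(abs(X[...,0]-.51)<.06)&(abs(X[...,1]-.21)<(.042 if n=="top" else .2))&(X[...,2]>z0)&(X[...,2]<z1)
    k=cv2.connectedComponentsWithStats(m.astype(np.uint8)); i=1+np.argmax(k[2][1:,4]); p=X[k[1]==i]; print(n,len(p),rect(p),np.median(p,0))
cv2.imwrite("pics/w2.png",cv2.resize(im[:,:,::-1],(800,600)))
E
```

```text
11.2 [0.51057621 0.20942185 0.20986383] [ 1.79979694e+02 -2.15231575e-02 -9.61402314e+01]
top 839 [510.  212.   65.7   9.9  84.1] [0.50963836 0.20905409 0.12839546]
stand 5456 [512.4 237.9 170.1  60.4  84.2] [0.51018081 0.22714563 0.03555836]
```

View pics/w2.png

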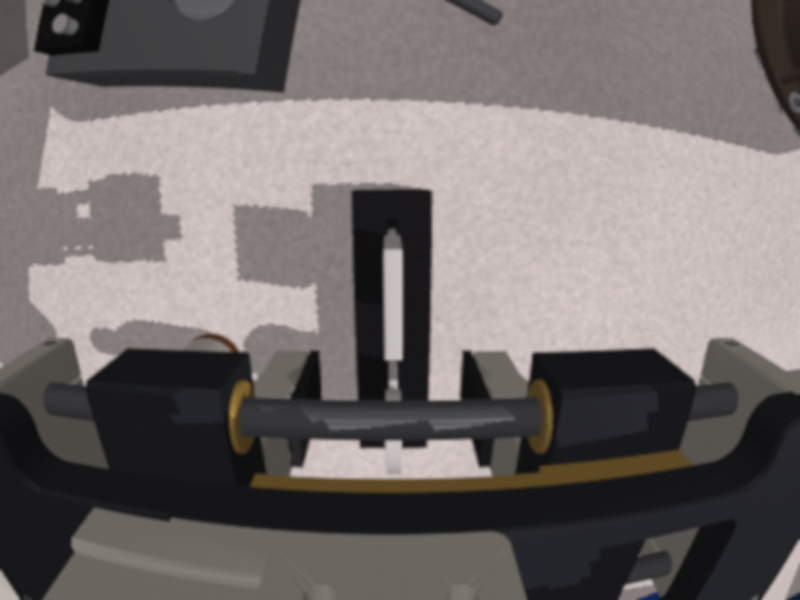

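The wrist view shows the white frame at (393,310), centred between the fingers. The bottle is just visible at (215,345), so I'll check clearance to it.

```bash
python3 - <<'E'
from h import *
from plant import get_state,cams
s=get_state(); c=cams.capture("wrist"); X,ok,im=wcloud(s,c)
R=Rt.from_euler("xyz",s["eef_rot"],degrees=True).as_matrix(); Y=(X-s["tcp_pos"])@R*1000
for a,b in [(28,40),(40,50),(50,70),(70,100),(100,130)]:
    m=ok&(abs(Y[...,0])<60)&(abs(Y[...,1])>a)&(abs(Y[...,1])<b)&(Y[...,2]<30); print(a,b,np.percentile(Y[m][:,2],[90,99]))
for n in ["top","scene"]:
    X,ok,im=cloud(n); m=ok&(X[...,0]>.53)&(X[...,0]<.72)&(X[...,1]>.15)&(X[...,1]<.35)&(X[...,2]>.05)&(X[...,2]<.16); print(n,rect(X[m]),X[m].min(0),X[m].max(0))
E
```

```text
28 40 [-57.43269487 -19.93605683]
40 50 [-91.79300184 -32.0725327 ]
50 70 [-95.80193949 -84.05346166]
70 100 [-83.53883115 -78.0714259 ]Traceback (most recent call last):
  File "<stdin>", line 6, in <module>
    return _quantile_unchecked(
        a, q, axis, out, overwrite_input, method, keepdims, weights)
    return _ureduce(a,
                    func=_quantile_ureduce_func,
    ...<5 lines>...
                    overwrite_input=overwrite_input,
                    method=method)
    r = func(a, **kwargs)
    result = _quantile(arr,
                       quantiles=q,
    ...<2 lines>...
                       out=out,
                       weights=wgt)
    slices_having_nans = np.isnan(arr[-1, ...])
                                  ~~~^^^^^^^^^
IndexError: index -1 is out of bounds for axis 0 with size 0
```

The body starts 78 mm behind the TCP, so it will sit at 0.150, above the 0.130 bottle. Descending and gripping.

apply_moves([
  {"dp": [-0.0005,0.0025,-0.04],"yaw": 0},
  {"dp": [-0.0005,0.0025,-0.08],"yaw": 0},
  {"dp": [-0.0005,0.0025,-0.11],"yaw": 0},
  {"dp": [-0.0005,0.0025,-0.13],"yaw": 0},
  {"dp": [-0.0005,0.0025,-0.138],"yaw": 0},
  {"dp": [-0.0005,0.0025,-0.138],"yaw": 0},
  {"dp": [-0.0005,0.0025,-0.138],"yaw": 0},
])

```text
time_s: 11.88
tcp_pos: [0.5107, 0.2124, 0.0729]
eef_rot: [-180.0, -0.0, -96.0]
contact_force: [0.8, -0.7, 0.5]
gripper_width: 0.0523
gripper_force: 0.0
```

apply_moves([
  {"dp": [0,0,0],"yaw": 0},
  {"dp": [0,0,0],"yaw": 0},
  {"dp": [0,0,0],"yaw": 0},
  {"dp": [0,0,0],"yaw": 0},
  {"dp": [0,0,0],"yaw": 0},
  {"dp": [0,0,0],"yaw": 0},
  {"dp": [0,0,0],"yaw": 0},
  {"dp": [0,0,0],"yaw": 0},
  {"dp": [0,0,0],"yaw": 0},
  {"dp": [0,0,0],"yaw": 0},
], grip=1, squeeze=45)

```text
time_s: 12.72
tcp_pos: [0.5102, 0.2122, 0.0723]
eef_rot: [-180.0, 0.0, -96.0]
contact_force: [-1.9, 0.2, 2.5]
gripper_width: 0.0095
gripper_force: 45.0
```

apply_moves([
  {"dp": [0,0,0.015],"yaw": 0},
  {"dp": [0,0,0.03],"yaw": 0},
  {"dp": [0,0,0.05],"yaw": 0},
  {"dp": [0,0,0.08],"yaw": 0},
  {"dp": [0,0,0.11],"yaw": 0},
  {"dp": [0,0,0.128],"yaw": 0},
  {"dp": [0,0,0.128],"yaw": 0},
])

```text
time_s: 13.3
tcp_pos: [0.5122, 0.2133, 0.2047]
eef_rot: [-179.7, 0.3, -96.0]
contact_force: [1.0, -0.2, -0.3]
gripper_width: 0.0095
gripper_force: 45.0
```

apply_moves([
  {"dp": [0.005,-0.03,0],"yaw": -4},
  {"dp": [0.011,-0.06,0],"yaw": -9},
  {"dp": [0.011,-0.1,0],"yaw": -9},
  {"dp": [0.011,-0.14,0],"yaw": -9},
  {"dp": [0.011,-0.18,0],"yaw": -9},
  {"dp": [0.011,-0.22,0],"yaw": -9},
  {"dp": [0.011,-0.26,0],"yaw": -9},
  {"dp": [0.011,-0.3,0],"yaw": -9},
  {"dp": [0.011,-0.33,0],"yaw": -9},
  {"dp": [0.011,-0.353,0],"yaw": -9},
  {"dp": [0.011,-0.353,0],"yaw": -9},
  {"dp": [0.011,-0.353,0],"yaw": -9},
  {"dp": [0.011,-0.353,0],"yaw": -9},
  {"dp": [0.011,-0.353,0],"yaw": -9},
])

```text
time_s: 14.47
tcp_pos: [0.5211, -0.1401, 0.1998]
eef_rot: [180.0, 0.0, -105.0]
contact_force: [0.4, -0.0, -0.7]
gripper_width: 0.0095
gripper_force: 45.0
```

```bash
python3 - <<'E'
from h import *
from plant import get_state,cams
s=get_state(); c=cams.capture("wrist"); X,ok,im=wcloud(s,c)
print(s["time_s"],s["tcp_pos"],s["eef_rot"],s["joints"].round(0))
a=np.radians(-14.9); S=np.array([.527,-.142,.056]); Rm=np.array([[np.cos(a),np.sin(a)],[-np.sin(a),np.cos(a)]])
L=X.copy(); L[...,:2]=(X[...,:2]-S[:2])@Rm.T; L[...,2]-=.056; L*=1000
q=(s["tcp_pos"][:2]-S[:2])@Rm.T*1000; print("tcp in slot",q)
# shelf front edge: top-surface points
m=ok&(abs(L[...,2]-29)<3)&(L[...,0]<20)&(L[...,1]>-80)&(L[...,1]<100)
for y in range(-80,100,20):
    mm=m&(abs(L[...,1]-y)<10); 
    if mm.sum()>10: print("edge",y,np.percentile(L[mm][:,0],[0,2,5]).round(1))
m=ok&(L[...,2]>0)&(L[...,2]<12)&(L[...,0]>-30)&(L[...,0]<2)&(abs(L[...,1])<57)
p=L[m]; print("lip",len(p)); 
for z in range(0,12,2):
    k=p[(p[:,2]>=z)&(p[:,2]<z+2)]; 
    if len(k): print(z,len(k),np.percentile(k[:,0],[5,50,95]).round(1))
m=ok&(abs(L[...,0]-q[0])<12)&(L[...,2]>70)&(abs(L[...,1]-q[1])<45)&(L[...,2]<145)
print("holder",rect(L[m]/1000),L[m].min(0),L[m].max(0))
m2=ok&(abs(L[...,0]-q[0])<12)&(L[...,2]>60)&(L[...,2]<95)&(L[...,1]>q[1]-45)&(L[...,1]<q[1]+45); print(L[m2].min(0) if m2.any() else 0)
cv2.imwrite("pics/w3.png",cv2.resize(im[:,:,::-1],(800,600)))
E
```

```text
14.4667 [ 0.52106894 -0.14014638  0.19983346] [ 1.79971821e+02  1.83608567e-03 -1.04978820e+02] [  6.   9. -18.  -0. -64. -21.]
tcp in slot [-6.20826521  0.26622318]
edge -80 [0.5 0.6 1.5]
edge -60 [0.6 0.7 1.5]
edge -40 [-0.1  0.7  0.8]
edge -20 [-0.1 -0.   0.8]
edge 0 [0. 1. 2.]
edge 20 [4.1 4.2 5.3]
edge 40 [6.5 6.5 6.6]
lip 423
0 40 [-19.5 -11.1 -10.1]
2 53 [-12.2 -11.1 -11.1]
4 62 [-13.2 -13.1 -12.1]
6 100 [-17.5 -14.2 -13.1]
8 156 [-17.4 -16.1 -14.2]
10 12 [-16.6 -15.6 -15.1]
holder [ -6.6 -27.3   1.3   5.8  84.2] [ -9.41406052 -27.83792024  81.39789577] [ -3.60330419 -26.32119132 125.13032393]
[ -9.11898647 -27.83792024  81.39789577]
```

View pics/w3.png

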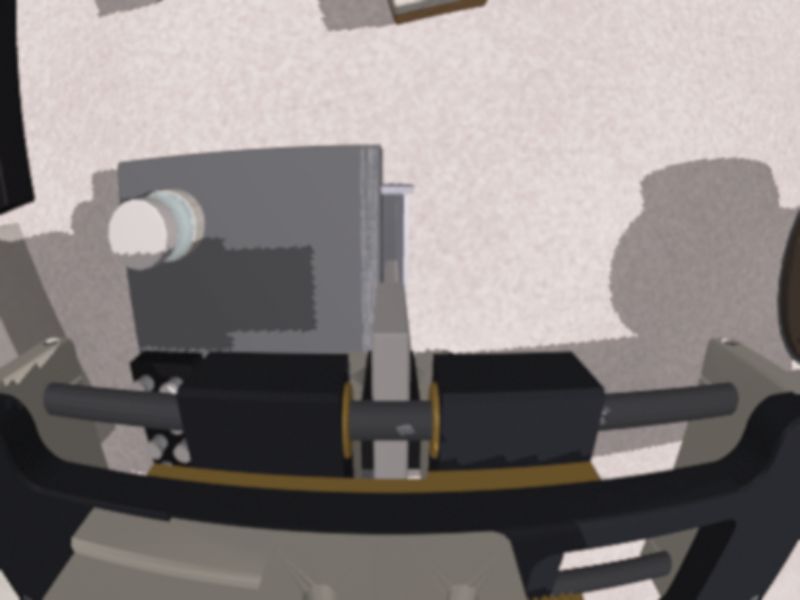

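The wrist view shows the tongue above the open bay: fascia edge at about x=382, lip at about x=405. In slot axes the tongue spans -9.4 to -3.6, the fascia is at about 0.4 and the lip at -10.3. So I'll shift it 1.7 mm inward and descend.

apply_moves([
  {"dp": [0.0016,-0.0006,-0.025],"yaw": 0},
  {"dp": [0.0016,-0.0006,-0.045],"yaw": 0},
  {"dp": [0.0016,-0.0006,-0.06],"yaw": 0},
  {"dp": [0.0016,-0.0006,-0.07],"yaw": 0},
  {"dp": [0.0016,-0.0006,-0.077],"yaw": 0},
  {"dp": [0.0016,-0.0006,-0.083],"yaw": 0},
  {"dp": [0.0016,-0.0006,-0.088],"yaw": 0},
  {"dp": [0.0016,-0.0006,-0.092],"yaw": 0},
  {"dp": [0.0016,-0.0006,-0.094],"yaw": 0},
  {"dp": [0.0016,-0.0006,-0.094],"yaw": 0},
  {"dp": [0.0016,-0.0006,-0.094],"yaw": 0},
])

```text
time_s: 15.43
tcp_pos: [0.523, -0.1415, 0.1065]
eef_rot: [-180.0, 0.0, -105.0]
contact_force: [-0.5, -1.0, -0.6]
gripper_width: 0.0095
gripper_force: 45.0
```

No contact, and the foot is inside the slot. Now pushing onto the seat.

apply_moves([
  {"dp": [0,0,-0.003],"yaw": 0},
  {"dp": [0,0,-0.006],"yaw": 0},
  {"dp": [0,0,-0.008],"yaw": 0},
  {"dp": [0,0,-0.01],"yaw": 0},
  {"dp": [0,0,-0.012],"yaw": 0},
  {"dp": [0,0,-0.012],"yaw": 0},
  {"dp": [0,0,-0.012],"yaw": 0},
  {"dp": [0,0,-0.012],"yaw": 0},
])

```text
time_s: 16.1
tcp_pos: [0.5232, -0.1415, 0.0949]
eef_rot: [-179.9, -0.0, -105.0]
contact_force: [-1.8, 1.4, 7.7]
gripper_width: 0.0101
gripper_force: 45.0
```

apply_moves([
  {"dp": [0,0,-0.001],"yaw": 0},
  {"dp": [0,0,-0.002],"yaw": 0},
  {"dp": [0,0,-0.003],"yaw": 0},
  {"dp": [0,0,-0.004],"yaw": 0},
  {"dp": [0,0,-0.004],"yaw": 0},
  {"dp": [0,0,-0.004],"yaw": 0},
  {"dp": [0,0,-0.004],"yaw": 0},
  {"dp": [0,0,-0.004],"yaw": 0},
], squeeze=55)

```text
time_s: 16.77
tcp_pos: [0.5233, -0.1416, 0.0922]
eef_rot: [-179.9, -0.0, -105.0]
contact_force: [-4.4, 1.9, 17.9]
gripper_width: 0.0096
gripper_force: 55.0
```

It reads 17.9 N and has stalled, so the seat is on its hard stop. A quick check for slip and of the knob before handing in.

```bash
python3 - <<'E'
from h import *
from plant import get_state,cams
s=get_state()
for n in ["top","scene"]:
    c=cams.capture(n); np.savez("f.npz",**c); X,ok,im=cloud("f")
    for nm,x,y,z0,z1 in [("knob",.609,-.008,.115,.135),("frame",.523,-.141,.1,.155)]:
        m=ok&(abs(X[...,0]-x)<.03)&(abs(X[...,1]-y)<.04)&(X[...,2]>z0)&(X[...,2]<z1)
        if m.any(): print(n,nm,m.sum(),rect(X[m]),X[m].max(0))
c=cams.capture("wrist"); X,ok,im=wcloud(s,c)
R=Rt.from_euler("xyz",s["eef_rot"],degrees=True).as_matrix(); Y=(X-s["tcp_pos"])@R*1000
m=ok&(abs(Y[...,1])<7)&(Y[...,0]>15)&(Y[...,0]<36)&(Y[...,2]<-30)&(Y[...,2]>-75); print("frame top in tool",np.percentile(Y[m][:,2],[1,10,50]),"expect",-(128-72.3))
print(get_state()["contact_force"])
E
```

```text
top knob 3 [ 6.316e+02 -7.800e+00  5.300e+00  1.000e-01  8.950e+01] [ 0.63160886 -0.00508963  0.12421183]
scene knob 88 [609.5 -10.5  48.5  14.8   2.1] [ 0.6336893  -0.00244159  0.12785666]
scene frame 12 [ 534.6 -115.6    4.9    5.2    8.6] [ 0.53684519 -0.11326217  0.12474991]
frame top in tool [-57.38584891 -56.82065183 -55.89836906] expect -55.7
[-4.9985624   2.7832054  18.68037135]
```

```bash
python3 -c "
from plant import r
print(r.close_job())"
```

```text
the job is handed in; nothing more can be done
None
```

I handed the job in: the knob is at its open stop (about 1.2 rad), and the rectangular holder is upright behind the lip. It is still gripped at 55 N and pressed onto the seat's hard stop with about 18 N. No verdict came back on hand-in.

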